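Set up the hand shower from the niche controls

TASK

Get the hand shower ready: on the white console, press the white-dotted end (the raised end towards the arm) of the green rocker (power) fully down, then the dotted end of the blue rocker (hand shower) fully down, and after that push the amber button on the round white puck all the way down where it stands and let it spring back up. Keep to that order, leave the grey rocker (overhead shower) off, and do not pick up, tip or push away the puck or disturb the toiletries.

Things in the scene. Friction and masses are not known exactly. Their poses are not given: they have to be found in the camera images.
- console: white box-shaped shower control console fixed to the ledge, 130 (x) by 300 (y) by 45 mm high; origin at the centre of its underside, +z up; its -x side faces the robot (turned by its yaw). Three rockers in 6 mm high black bezels stand in a row on top, 90 mm apart along its y, in any colour order
- green_rocker (a joint): green paddle rocker (power), 88 mm long (along the console's x) by 46 mm wide, 10 mm thick, pivoting about its middle, the pivot 63 mm above the ledge and parallel to the console's y; angle in rad: 0 = off (dotted near end tilted up), 0.36 = fully on (dotted end down on its stop). About 2 N on the dot moves it (twice that half-way to the pivot); it has no spring and stays where it is left
- green_dot (a point): centre of the 18 mm white tactile dot on top of the green rocker's near end, 32 mm from the pivot towards the console's -x side, 12 mm from that end; it moves with the rocker, about 73 mm above the ledge when off, about 62 mm (11 mm lower) when fully on. Its x axis is the console's x, tipped by the rocker's angle
- blue_rocker (a joint): blue paddle rocker (hand shower), 88 mm long (along the console's x) by 46 mm wide, 10 mm thick, pivoting about its middle, the pivot 63 mm above the ledge and parallel to the console's y; angle in rad: 0 = off (dotted near end tilted up), 0.36 = fully on (dotted end down on its stop). About 2 N on the dot moves it (twice that half-way to the pivot); it has no spring and stays where it is left
- blue_dot (a point): centre of the 18 mm white tactile dot on top of the blue rocker's near end, 32 mm from the pivot towards the console's -x side, 12 mm from that end; it moves with the rocker, about 73 mm above the ledge when off, about 62 mm (11 mm lower) when fully on. Its x axis is the console's x, tipped by the rocker's angle
- grey_rocker (a joint): grey paddle rocker (overhead shower, stays off), 88 mm long (along the console's x) by 46 mm wide, 10 mm thick, pivoting about its middle, the pivot 63 mm above the ledge and parallel to the console's y; angle in rad: 0 = off (dotted near end tilted up), 0.36 = fully on (dotted end down on its stop). About 2 N on the dot moves it (twice that half-way to the pivot); it has no spring and stays where it is left
- grey_dot (a point): centre of the 18 mm white tactile dot on top of the grey rocker's near end, 32 mm from the pivot towards the console's -x side, 12 mm from that end; it moves with the rocker, about 73 mm above the ledge when off, about 62 mm (11 mm lower) when fully on. Its x axis is the console's x, tipped by the rocker's angle
- puck: loose round white wireless start puck, 100 mm across, 34 mm high without its button, about 0.35 kg, standing on the ledge; origin at the centre of its underside, +z up. The amber button is in the middle of its top
- amber_button (a joint): amber round push button on the puck, 48 mm across, standing 12 mm proud; travel in m: 0 = up, 0.006 = fully down. Its spring takes about 1.2 N to start and 4.8 N to bottom, and pushes it back up when released
- amber_top (a point): centre of the amber button's top face, 46 mm above the ledge when up; moves with the button
- soap_dish: loose white ceramic soap dish with a bar of soap, 125 by 90 by 30 mm; origin at the centre of its underside; not to be disturbed
- shampoo: loose closed teal shampoo bottle with a white cap, 64 mm across, 190 mm tall; origin at the centre of its underside; not to be disturbed
- pumice: loose grey pumice stone, 52 by 80 by 34 mm; origin at the centre of its underside; not to be disturbed
- nail_brush: loose stainless steel nail brush with pale bristles, 95 by 40 mm, 50 mm high with its handle; origin at the centre of its underside; not to be disturbed
- tumbler: loose blue ceramic tumbler, 68 mm across, 88 mm high; origin at the centre of its underside; not to be disturbed
- comb_clip: chrome spring clip fixed to the ledge, base 60 by 70 mm, gripping an upright green comb, 185 mm high in all; origin at the centre of its underside
Mind the look-alikes: they are no part of the job. Of the things like the puck, leave any that is red; of the rest the larger one is meant.

How it is judged:
On the way, in this order (a step that is already met when the one before it is completed fails the run):
1. the green rocker is pressed fully on (value of joint green_rocker above 0.29 rad), for 0.1 s.
2. then the blue rocker is pressed fully on, green still on (value of joint each of green_rocker, blue_rocker above 0.29 rad), for 0.1 s.
3. then the amber button is pushed down, both rockers on (all of step 2 and value of joint amber_button above 0.0045 m), for 0.05 s.
At the end, for the whole second after the job is handed in: green and blue rockers on (over 0.29 of 0.36 rad), grey rocker off (under 0.12 rad), amber button back up (under 1.5 mm down), puck at rest and upright on the ledge within 30 mm of where it stood, the toiletries within 30 mm of where they stood (all of step 2 and value of joint grey_rocker below 0.12 rad and value of joint amber_button below 0.0015 m and angle between puck's own z axis and vertical below 0.1 rad and height (world z) of puck below 0.008 m and distance of each of puck, soap_dish, shampoo, pumice, nail_brush, tumbler from where it was at the start of the episode below 0.03 m and linear speed of puck below 0.02 m/s); the robot touches nothing.
It fails at once if the blue rocker is worked before the green one is on (value of joint blue_rocker above 0.15 rad and value of joint green_rocker below 0.27 rad).
It fails at once if the amber button is pushed before both rockers are on (value of joint amber_button above 0.003 m and value of joint any of green_rocker, blue_rocker below 0.27 rad).
It fails at once if the grey rocker is switched on (value of joint grey_rocker above 0.15 rad).
It fails at once if the puck is lifted (over 12 mm), tipped (over 0.25 rad) or pushed away (over 40 mm) (height (world z) of puck above 0.012 m or angle between puck's own z axis and vertical above 0.25 rad or distance of puck from where it was at the start of the episode above 0.04 m).
It fails at once if a toiletry (soap dish, shampoo, pumice, nail brush, tumbler) is disturbed: moved over 30 mm or tipped over 0.4 rad (distance of any of soap_dish, shampoo, pumice, nail_brush, tumbler from where it was at the start of the episode above 0.03 m or angle between any of soap_dish, shampoo, pumice, nail_brush, tumbler's own z axis and vertical above 0.4 rad).
It also fails if it takes over 42 s, if anything falls off the work surface, if the arm or the gripper's body presses on something with over 40 N, if the wrist force passes 120 N, or if a joint passes its speed limit or range.

ROBOT

A 7-joint arm with a two-finger parallel gripper is mounted at the origin on the work surface. World frame = base frame: x ahead of the robot, y to its left, z up, the work surface at z = 0. Lengths are in m, angles in rad, forces in N, time in s.
With the tool pointing down it reaches from about 0.4 to 0.875 m from the base axis. Payload 19.3 kg.
Tool frame: the origin (TCP) lies midway between the tips of the shut fingers; the grasp point (between the pads) lies 19 mm behind it; x points along the fingers, z is the direction in which the jaws open and shut, and the axes are right-handed (so a half turn about x gives the same grasp; the last joint's range is limited). The gripper opens to 85 mm and grips with 20 to 120 N. Pads are 22 mm wide; open, the fingers measure 114 mm over their backs; the gripper's body (76 mm by 85 mm) begins 54 mm behind the grasp point. The pads swing forward as they close: fully open they stand 13 mm farther back than shut.
Start: joints at [1.252, 0.521, -0.036, 1.599, 0.021, 1.021, -0.113], TCP at [0.154, -0.606, 0.231] pointing down, gripper open.
Joint ranges: [-2.91, 2.91], [-0.3, 2.13], [-1.5, 1.42], [0.17, 2.43], [-1.26, 4.41], [0.16, 1.93], [-2.52, 2.52]. Speed limits (rad/s): [1.89, 1.89, 2.39, 2.39, 3.01, 3.01, 3.01].

INTERFACE

Orientations are given as [roll, pitch, yaw] about the fixed x, y, z axes, in that order (R = Rz(yaw) Ry(pitch) Rx(roll)).
In Python, from cell import robot, fingers, solve_ik, telemetry, eyes, ticket gives the robot as it stands. Calls block until the motion is done:
- robot.move_ptp(position, orientation): joint-space move of the TCP to a pose.
- robot.line_to(position, feed=0.15, attitude=None): straight line of the TCP; attitude=None keeps the orientation; feed is the mean speed in m/s.
- robot.goto_joints(angles): joint-space move.
- fingers.command_gripper(opening, newtons=None): opening from 0.0 (shut) to 1.0 (fully open); newtons is the grip in N (None keeps the last); returns when the fingers have stopped.
- robot.pause(seconds).
- solve_ik(position, orientation): joint angles nearest the present ones, or None.
- telemetry.get_state(): the state.
- eyes.grab_frame(name): name is "side" or "top"; returns a dict with "img" (420x560x3 uint8, blue, green, red), "fx", "fy", "cx", "cy" (pixels), "R" (3x3) and "t" (3): a world point X has camera coordinates R X + t. Camera axes: x right, y down, z forward; pixel columns grow to the right and rows downward; lengths in m; the calibration is good to about 2 mm. A picture is of the moment at which its call begins. There is no depth.
A pose or a line that the arm cannot do raises robot.PlanningError and nothing moves.
- ticket.close_job(): hands the job in, once; it reports no verdict.
The state is a dict: "t": time; "joints": joint angles; "dq": joint speeds; "joint_torque": joint torques, N m; "tool_pos": TCP position; "tool_rot": TCP orientation; "force": force on the tool from outside, world axes, zero at the start; "wrist_torque": the same for the moment, N m; "finger_gap": opening from 0.0 (shut) to 1.0 (fully open).
Only numpy, scipy, OpenCV 4.12 (cv2) and the standard library are available. Lean on these libraries where they do the work, as an engineer would, in place of code of your own. Each camera call takes 0.05 s, during which the arm holds its last target.

## Working session

There is one attempt and no reset: what is moved stays moved. The work goes in short steps, each a Python script; the robot and the scene stay as the last script left them, time stands still between calls to the robot, and variables do not carry over. Pictures are saved under pics/ and viewed, and the job is handed in when it is done.

```bash
mkdir -p pics; ls; python3 - <<'E'
from cell import robot, fingers, solve_ik, telemetry, eyes, ticket
import cv2,pickle
d={}
for n in("side","top"):
    f=eyes.grab_frame(n); cv2.imwrite(f"pics/{n}0.png",f["img"]); d[n]=f
    print(n,f["fx"],f["fy"],f["cx"],f["cy"],f["R"],f["t"])
pickle.dump(d,open("f0.pkl","wb"))
s=telemetry.get_state(); print(s["t"],s["tool_pos"],s["tool_rot"],s["finger_gap"])
E
```

```text
pics
side 419.33697208494056 419.33697208494056 273.4681201569024 211.05567435545433 [[ 0.98467514 -0.17423173 -0.00762774]
 [-0.09207193 -0.4822061  -0.87120608]
 [ 0.14811359  0.85855727 -0.4908582 ]] [-0.56606638  0.11668242  1.05027826]
top 399.2549504615331 399.2549504615331 281.9803996003788 206.03781408064035 [[-0.02822176 -0.99957363  0.00748901]
 [-0.99426542  0.02729722 -0.10339794]
 [ 0.10314942 -0.01036414 -0.99461187]] [-0.01098608  0.58211003  1.20976296]
0.1 [ 0.15381426 -0.60549397  0.23081125] [-3.06791242  1.5698316   1.893303  ] 1.0042575771430726
```

View pics/side0.png

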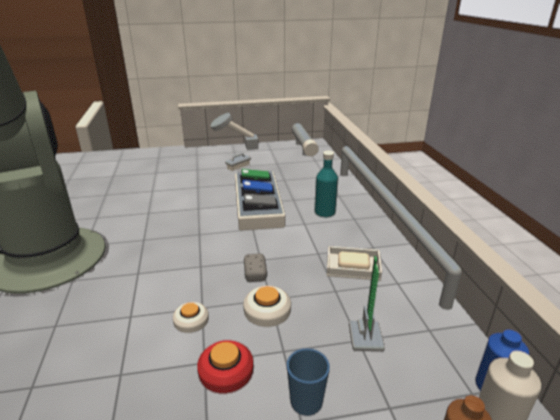

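View pics/top0.png

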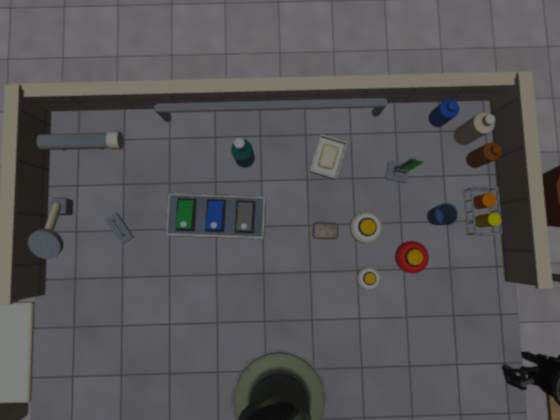

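The side view shows the console at (258,198), with green, blue and grey rockers from far to near. The top view shows the rockers at (185,214), (215,215) and (245,216).

There are three puck-like things in the top view: red (412,257), small white (369,279) and large white (366,227). The large white one fits, because red is excluded and it is the larger of the other two. I'll measure it and check it in an enlarged crop.

```bash
cat > h.py <<'E'
import numpy as np,cv2
def ray(f,u,v):
    R=np.array(f["R"]);t=np.array(f["t"])
    d=R.T@np.array([(u-f["cx"])/f["fx"],(v-f["cy"])/f["fy"],1]); return -R.T@t,d
def onz(f,u,v,z):
    o,d=ray(f,u,v); return o+d*(z-o[2])/d[2]
def proj(f,X):
    c=np.array(f["R"])@X+f["t"]; return f["fx"]*c[0]/c[2]+f["cx"],f["fy"]*c[1]/c[2]+f["cy"]
def blobs(f,lo,hi,roi,amin=20):
    x0,y0,x1,y1=roi
    hsv=cv2.cvtColor(f["img"],cv2.COLOR_BGR2HSV)[y0:y1,x0:x1]
    m=cv2.inRange(hsv,np.array(lo),np.array(hi))
    n,_,st,c=cv2.connectedComponentsWithStats(m)
    return [(c[i][0]+x0,c[i][1]+y0,st[i][4],st[i][:4]+np.array([x0,y0,0,0])) for i in range(1,n) if st[i][4]>=amin]
E
python3 - <<'E'
import pickle;from h import *
d=pickle.load(open("f0.pkl","rb"));T=d["top"];S=d["side"]
for nm,f,roi in(("top",T,(330,190,450,300)),("side",S,(160,270,320,400))):
    for b in blobs(f,(10,150,100),(25,255,255),roi): print(nm,"amber",b,onz(f,b[0],b[1],.046))
for nm,lo,hi in(("green",(50,100,40),(80,255,255)),("blue",(105,100,40),(130,255,255))):
    for b in blobs(T,lo,hi,(160,190,270,240)): print(nm,b,onz(T,b[0],b[1],.067))
    for b in blobs(S,lo,hi,(225,160,290,230)): print(nm,"side",b,onz(S,b[0],b[1],.067))
# white dots
for b in blobs(T,(0,0,130),(180,70,255),(172,200,260,234),4): print("w",b,onz(T,b[0],b[1],.073))
a=cv2.resize(T["img"][185:305,320:440],None,fx=5,fy=5,interpolation=cv2.INTER_CUBIC)
cv2.imwrite("pics/crop1.png",a)
a=cv2.resize(T["img"][180:250,155:285],None,fx=6,fy=6,interpolation=cv2.INTER_CUBIC)
cv2.imwrite("pics/crop2.png",a)
a=cv2.resize(S["img"][160:235,225:300],None,fx=8,fy=8,interpolation=cv2.INTER_CUBIC)
cv2.imwrite("pics/crop3.png",a)
E
```

```text
top amber (np.float64(367.6385542168675), np.float64(226.36144578313252), np.int32(166), array([361, 220,  14,  14])) [ 0.51036694 -0.28683236  0.046     ]
top amber (np.float64(414.9375), np.float64(256.9659090909091), np.int32(176), array([408, 250,  15,  15])) [ 0.41361856 -0.42580441  0.046     ]
top amber (np.float64(369.7093023255814), np.float64(278.2906976744186), np.int32(86), array([365, 273,  10,  11])) [ 0.35380826 -0.28518675  0.046     ]
side amber (np.float64(266.62695924764887), np.float64(295.7899686520376), np.int32(319), array([255, 287,  24,  18])) [ 0.50902164 -0.29458698  0.046     ]
side amber (np.float64(189.21428571428572), np.float64(309.9166666666667), np.int32(168), array([181, 304,  17,  13])) [ 0.35428449 -0.3077193   0.046     ]
side amber (np.float64(224.0), np.float64(354.3008695652174), np.int32(575), array([210, 342,  29,  26])) [ 0.4129357  -0.42987951  0.046     ]
green (np.float64(184.53791469194312), np.float64(213.01184834123222), np.int32(422), array([176, 200,  18,  29])) [0.56475121 0.26622671 0.067     ]
green side (np.float64(256.53416149068323), np.float64(174.36024844720498), np.int32(161), array([242, 170,  28,   9])) [0.56594509 0.2519664  0.067     ]
blue (np.float64(214.3109619686801), np.float64(214.18120805369128), np.int32(447), array([206, 200,  18,  30])) [0.55876513 0.17702685 0.067     ]
blue side (np.float64(257.6293706293706), np.float64(185.65034965034965), np.int32(286), array([242, 179,  31,  14])) [0.55783645 0.1710737  0.067     ]
w (np.float64(182.875), np.float64(223.875), np.int32(8), array([182, 223,   3,   3])) [0.53184858 0.26986094 0.073     ]
w (np.float64(213.3846153846154), np.float64(224.6153846153846), np.int32(13), array([212, 223,   4,   4])) [0.52711916 0.17915761 0.073     ]
w (np.float64(243.2), np.float64(226.0), np.int32(10), array([242, 225,   4,   3])) [0.52052318 0.09048737 0.073     ]
```

View pics/crop1.png

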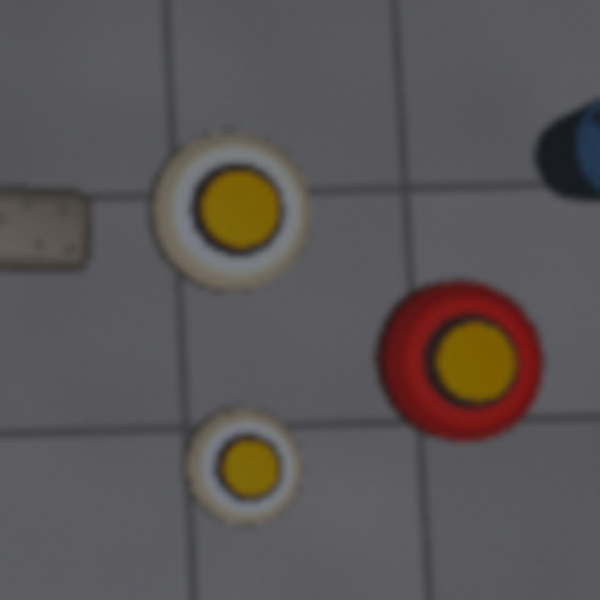

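View pics/crop2.png

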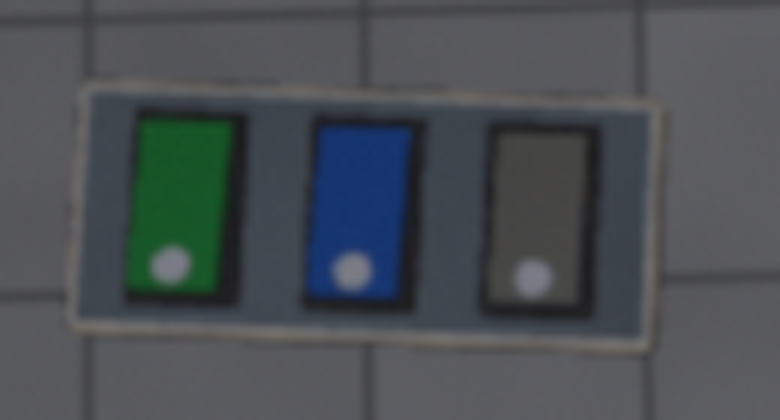

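View pics/crop3.png

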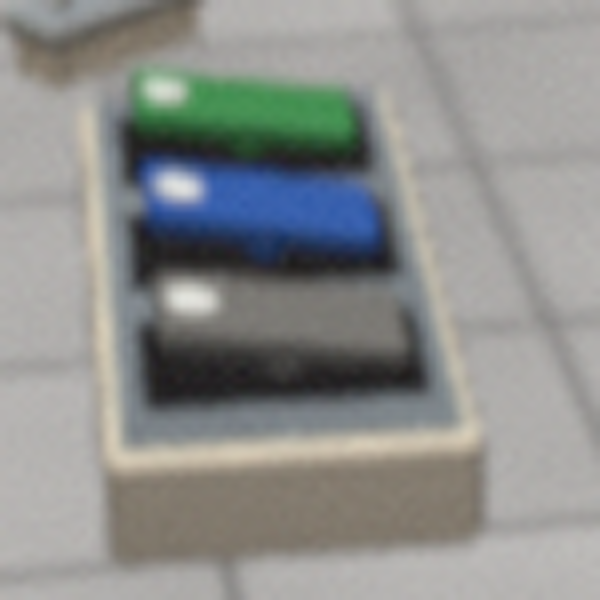

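The crops confirm the target: the large white puck's amber button is at top (367.6,226.4). The green dot is at (182.9,223.9) and the blue dot at (213.4,224.6). Next I press green with the fingers shut, stepping down while watching the force.

```bash
cat > p.py <<'E'
from cell import robot, fingers, solve_ik, telemetry, eyes, ticket
import cv2,pickle
from math import pi
from h import *
def fz(): return float(telemetry.get_state()["force"][2])
def press(x,y,z0,zmin,F,step=.001):
    robot.line_to([x,y,z0],feed=.1); b=fz(); z=z0; print("base",b)
    while z>zmin:
        z-=step; robot.line_to([x,y,z],feed=.04); f=fz()-b
        s=telemetry.get_state(); print(round(z,4),round(float(s["tool_pos"][2]),4),round(f,2),round(s["t"],2))
        if abs(f)>F: break
def snap(tag):
    d={n:eyes.grab_frame(n) for n in("side","top")}
    for n in d: cv2.imwrite(f"pics/{n}_{tag}.png",d[n]["img"])
    pickle.dump(d,open(f"f_{tag}.pkl","wb")); return d
E
python3 - <<'E'
from p import *
fingers.command_gripper(0.0)
O=[0,pi/2,-.063]
robot.move_ptp([.531,.269,.2],O)
s=telemetry.get_state();print(s["t"],s["tool_pos"],s["tool_rot"],s["finger_gap"])
press(.531,.269,.078,.0595,14)
robot.line_to([.531,.269,.11],feed=.2)
d=snap("g")
print(telemetry.get_state()["t"])
E
```

```text
4.1917 [0.5313472  0.26834446 0.19990405] [-1.47069134  1.57039862 -1.53477387] -0.0013827899955108163
base -0.42573486539547045
0.077 0.0772 1.01 5.81
0.076 0.0759 0.45 6.06
0.075 0.0749 0.55 6.31
0.074 0.074 0.76 6.56
0.073 0.073 1.19 6.81
0.072 0.0719 0.44 7.06
0.071 0.0709 0.57 7.31
0.07 0.0699 0.14 7.56
0.069 0.0689 0.44 7.81
0.068 0.0679 0.13 8.06
0.067 0.0669 -0.04 8.31
0.066 0.0659 1.31 8.56
0.065 0.0649 1.78 8.81
0.064 0.0639 1.44 9.06
0.063 0.0632 5.8 9.31
0.062 0.0627 15.59 9.56
10.05
```

```bash
python3 - <<'E'
from p import *
d=pickle.load(open("f_g.pkl","rb"))
a=cv2.resize(d["side"]["img"][140:240,210:310],None,fx=6,fy=6,interpolation=cv2.INTER_CUBIC)
cv2.imwrite("pics/crop4.png",a)
E
```

```text
(no output)
```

View pics/crop4.png

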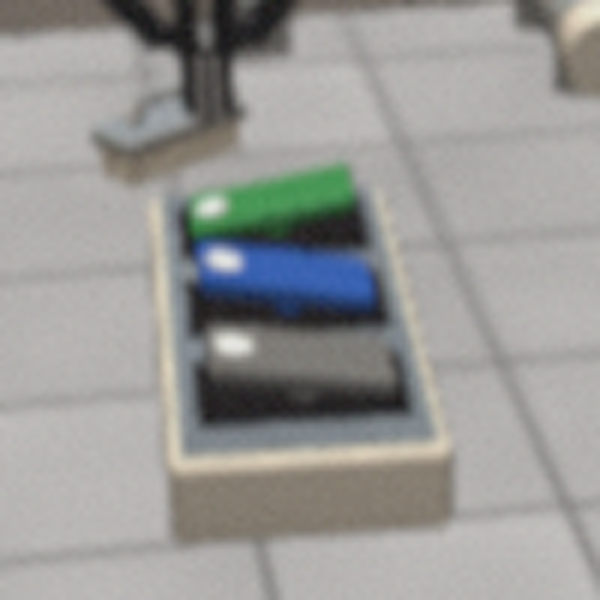

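The side crop shows the green rocker's dotted end down (dot at crop (212,207)), with blue and grey still tilted up. Blue is next.

```bash
python3 - <<'E'
from p import *
robot.line_to([.526,.179,.11],feed=.15)
press(.526,.179,.072,.0595,14)
robot.line_to([.526,.179,.15],feed=.2)
d=snap("b")
print(telemetry.get_state()["t"])
a=cv2.resize(d["side"]["img"][140:240,210:310],None,fx=6,fy=6,interpolation=cv2.INTER_CUBIC)
cv2.imwrite("pics/crop5.png",a)
E
```

```text
base 0.4979013523181781
0.071 0.0713 0.57 11.58
0.07 0.0701 -0.51 11.83
0.069 0.0689 -0.87 12.08
0.068 0.068 -1.04 12.33
0.067 0.0669 0.65 12.58
0.066 0.0659 0.64 12.83
0.065 0.0649 0.01 13.08
0.064 0.0639 1.25 13.33
0.063 0.0632 5.85 13.58
0.062 0.0628 16.9 13.83
14.525
```

View pics/crop5.png

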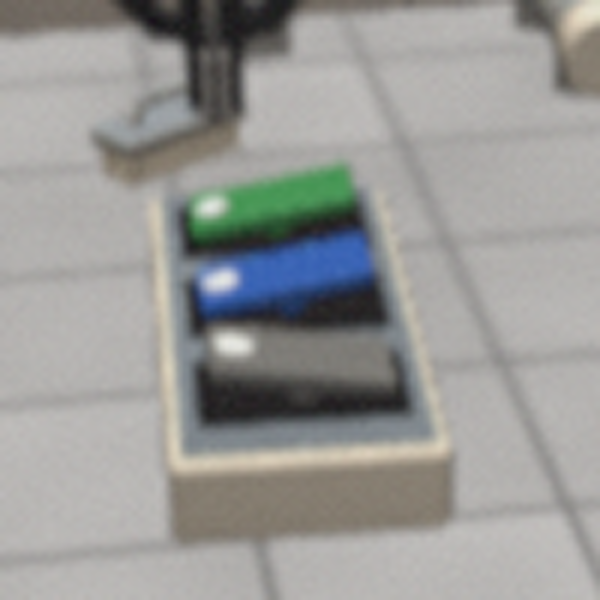

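Blue is now down as well, with its dot at crop (218,280), and grey is still up. Now the puck button, whose estimated centre is (0.510,-0.289).

```bash
python3 - <<'E'
from p import *
robot.line_to([.526,.179,.2],feed=.2)
robot.move_ptp([.510,-.289,.15],[0,pi/2,-.063])
print(telemetry.get_state()["t"],telemetry.get_state()["tool_pos"])
press(.510,-.289,.048,.037,10)
robot.pause(.15)
s=telemetry.get_state();print(s["tool_pos"],s["force"])
robot.line_to([.510,-.289,.2],feed=.15)
robot.pause(.3)
d=snap("p")
print(telemetry.get_state()["t"])
for b in blobs(d["top"],(10,150,100),(25,255,255),(330,190,450,300)): print(b[:3])
for b in blobs(d["side"],(10,150,100),(25,255,255),(160,270,320,400)): print(b[:3])
E
```

```text
16.6417 [ 0.51059442 -0.28773419  0.15025451]
base -0.116524078223078
0.047 0.0473 0.04 18.06
0.046 0.046 1.13 18.31
0.045 0.045 1.09 18.56
0.044 0.044 3.01 18.81
0.043 0.043 3.25 19.06
0.042 0.042 3.22 19.31
0.041 0.041 5.36 19.56
0.04 0.0401 6.45 19.81
0.039 0.0398 19.34 20.06
[ 0.51013037 -0.28907973  0.03979398] [-4.41654283 -1.94981058 20.05079135]
21.8333
(np.float64(367.7485380116959), np.float64(226.37426900584796), np.int32(171))
(np.float64(369.80434782608694), np.float64(278.1195652173913), np.int32(92))
(np.float64(266.64596273291926), np.float64(295.93167701863354), np.int32(322))
(np.float64(189.22754491017963), np.float64(309.9520958083832), np.int32(167))
(np.float64(224.04671280276818), np.float64(354.33910034602076), np.int32(578))
```

The button bottomed at z = 0.040 with about 19 N, and it is back at the same pixels as before. One last look before I hand in.

View pics/side_p.png

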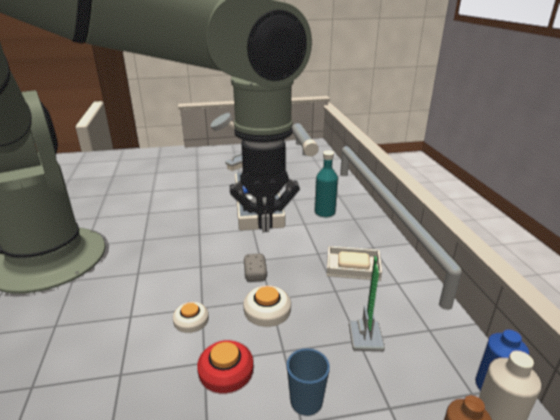

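The side view shows the puck at (267,303), upright with its button up. The toiletries are where they were, and the gripper is clear of everything.

```bash
python3 - <<'E'
from p import *
print(ticket.close_job(), telemetry.get_state()["t"])
E
```

```text
the job is handed in; nothing more can be done
the job is handed in; nothing more can be done
```

The hand shower is set: I pressed the green rocker down, then the blue one, then the amber button on the large white puck, and handed the job in. No verdict is reported. The work was finished at about 21.8 s of the 42 s allowed.

- **Rockers:** with the fingers shut, each was pressed to a hard stop at a tip height of about 63 mm (16–17 N). Side-view crops after each press showed the dotted ends of green and blue down and grey still off.
- **Amber button:** the fingers met a hard stop at about 40 mm height, which matches the 6 mm travel. The force there was about 19–20 N, including roughly 5 N sideways. After release its image position was within about 0.15 px of the start in both views, so the puck has not moved and the button is back up.
- **Surroundings:** the toiletries looked unmoved in the last side picture, and the gripper was clear at 0.2 m height.
- **Not rechecked:** in that last picture the arm hid most of the console. The rocker positions therefore rest on the picture taken after the blue press; the arm did not go near the console again.
- **Small disagreement:** the two camera views differed by about 8 mm in y on the button centre. I aimed between them, closer to the top view.

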